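# Load the coupon carrier under the sprung finger

### The arm

A 6-joint arm with a two-finger parallel gripper is mounted at the origin on the work surface. World frame = base frame: x ahead of the robot, y to its left, z up, the work surface at z = 0. Lengths are in m, angles in rad, forces in N, time in s.
With the tool pointing down it reaches from about 0.35 to 0.775 m from the base axis. Payload 7.3 kg.
Tool frame: the origin (TCP) lies midway between the tips of the shut fingers; the grasp point (between the pads) lies 19 mm behind it; z points along the fingers, y is the direction in which the jaws open and shut (so a half turn about z gives the same grasp; the last joint's range is limited). The gripper opens to 92 mm and grips with 3 to 60 N. Pads are 19 mm wide; open, the fingers measure 130 mm over their backs; the gripper's body (75 mm by 190 mm) begins 47 mm behind the grasp point.
Start: joints at [-1.478, 0.342, 1.524, -0, 1.275, -0.146], TCP at [0.124, -0.51, 0.227] pointing down, gripper open.
Joint ranges: [-2.53, 2.53], [-0.77, 2.02], [0.04, 2.7], [-1, 4.14], [0.28, 2.66], [-3.11, 3.11]. Speed limits (rad/s): [2.57, 2.57, 3.14, 3.14, 3.14, 3.14].

### API

Orientations are given as [roll, pitch, yaw] about the fixed x, y, z axes, in that order (R = Rz(yaw) Ry(pitch) Rx(roll)).
In Python, from cell import status, eyes, job gives the robot as it stands.
- The arm moves only by the tool jog_arm, never from a script. Its argument "series" is a list of rows, each a list of 3 entries, a list of its own where there are three numbers: the gripper command: -1 is shut, 1 is fully open, values between are in proportion, then the shift along the tool's x, y, z in m, then the turn, a rotation vector about the tool's x, y, z in rad. In form: [[grip, [x, y, z], [ax, ay, az]], ...]. A call has 1 to 12 rows; each row is the pose to reach, as a shift and turn from the pose commanded when the call began, along the tool's axes at that moment; what a row does not reach only later rows make up. A row lasts 1/12 s, in which the tool goes at most 41.7 mm and 7.16 degrees, less where a joint would pass 70% of its speed; a pose out of reach is approached as far as the arm can. A call with a gripper value outside its range is refused whole. The fingers move at their own pace and stop on an object; "squeeze" is the grip in N (left out, the last holds). Time passes only in rows, so rows that repeat a pose let the fingers close. It gives the time, the measured TCP pose, the force and the opening at its end, in the units of the state.
- status.observe(): the state, without advancing time (a new reading comes with each control period).
- eyes.read_camera(name): name is "scene" or "top"; returns a dict with "img" (400x640x3 uint8, red, green, blue), "range_z" (400x640 float32, m along the optical axis (not along the pixel's ray), 0 where there is no reading), "camera_matrix" (3x3 intrinsics, pixels), "T" (4x4, takes a point from camera to world coordinates). Camera axes: x right, y down, z forward; pixel columns grow to the right and rows downward; lengths in m; the calibration is good to about 2 mm. A picture is of the moment at which its call begins.
- job.hand_in(): hands the job in, once; it reports no verdict.
The state is a dict: "time": time; "qpos": joint angles; "qvel": joint speeds; "joint_efforts": joint torques, N m; "tool_pos": TCP position; "tool_rot": TCP orientation; "contact_force": force on the tool from outside, world axes, zero at the start; "torque": the same for the moment, N m; "opening": finger opening in m.
Only numpy, scipy, OpenCV 4.12 (cv2) and the standard library are available. Lean on these libraries where they do the work, as an engineer would, in place of code of your own. Each camera call takes 0.05 s, during which the arm holds its last target.

### The job

Pick the aluminium coupon carrier up by its tab, set it on the grey loading stage between the flared guide rails, wedge end towards the sprung hold-down finger, and slide it in so that its wedge pushes the finger up and back. Keep sliding until the finger drops into the slot just in front of the tab and bears down there, stopping gently as the tab meets the finger and never forcing it, then let go. Leave the jar, the dropper bottle and the dish alone.

Things in the scene. Friction and masses are not known exactly. Their poses are not given: they have to be found in the camera images.
- stage: Grey loading stage, fixed, plate 280 x 160 x 12 mm from x = -150 to +130 mm; origin on its underside. +x is the slide-in direction, y across, bed (plate top) at z = 12 mm. Two dark guide rails, 10 mm high, 10 mm thick: parallel from x = -25 to +60 mm, inner faces at y = +-43.5 mm, then flaring outwards by 0.21 rad to x = -98 mm, where they are 118 mm apart.
- entry (a point): Point on the bed, on the stage's centre line at x = -95, z = 12 mm; axes as the stage's. A carrier set down with its origin here and its x along the stage's lies flat on the bed, clear of the finger, with about 7 mm to spare at each rail.
- toe_line (a point): Middle of the toe's possible places: on the bed, on the centre line at stage x = 0, z = 12 mm. A post on the bed carries the finger; it is clamped anywhere along an 40 mm span, which is not measured: the resting toe is at y = 0 and x = -20 to +20 mm from here. So the carrier comes home with its origin between about x = -20 and +23 mm: feel for it.
- carrier: Loose aluminium coupon carrier, 0.2 to 0.33 kg, flat on the bench. Origin at the centre of its underside, z up, +x to its wedge end. Base plate from x = -48 to +40 mm, 84 mm wide (y), 8 mm thick, a glass coupon in each side, and a 20 mm wide rib on the centre line: wedge from z = 4 mm at x = +54 up to z = 26 at x = +18, then flat land to x = +4.5, slot, grip tab.
- carrier_slot (a point): Middle of the slot's floor, in the carrier's frame at (-1.75, 0, 14) mm, axes as the carrier's. The slot lies between land and tab, x = +4.5 to -8 mm (12.5 mm long), 12 mm below the land, with upright walls. As the toe drops in, the tab is within about 3 mm of it; pushing on jams the finger hard, and over 20 N between carrier and finger spoils it.
- carrier_grip (a point): Middle of the upright tab's grip area, in the carrier's frame at (-23, 0, 44) mm, axes as the carrier's. Tab: x = -8 to -38 mm, 14 mm thick (y), top at z = 58 mm. Take it from above, closing across its 14 mm thickness.
- finger (a joint): Angle (rad) of the sprung steel finger, hinged 90 mm beyond its toe (+x) and 15 mm above the bed; 0 hanging at rest, grows as the toe rises: about 0.2 riding on the carrier's land, 0.07 down in the slot. The toe is a roller, 10 mm across, 16 mm wide, its underside 8 mm over the bed at rest. The spring bears with 3 to 5 N at the toe; sliding the wedge under takes some 10 to 16 N.
- dish: Round clear lidded dish, 94 mm across, 20 mm high, origin under its centre; bystander.
- jar: Clear glass jar with stopper, 68 mm across, 95 mm high, origin under its centre; bystander.
- dropper: Amber bottle, 42 mm across, 100 mm high, origin under its centre; bystander.

How it is judged:
By the outcome, as a careful person would: the job done as asked, in the order asked, and still so for the second after the job is handed in, with the robot touching nothing.
It also fails if it takes over 58 s, if anything falls off the work surface, if the arm or the gripper's body presses on something with over 40 N, if the wrist force passes 120 N, or if a joint passes its speed limit or range.

## Working session

There is one attempt and no reset: what is moved stays moved. The work goes in short steps, Python scripts to look and compute and a tool call to move; the robot and the scene stay as the last step left them, time stands still between calls to the robot, and variables do not carry over. Pictures are saved under pics/ and viewed, and the job is handed in when it is done.

Besides the shell and the picture viewer there is one more tool, called after "Request:" as name([rows], argument=value, ...), one row to a line, values as JSON. jog_arm: Moves the arm, as the interface text tells. Its arguments: {"type":"object","properties":{"series":{"type":"array","items":{"type":"array"}},"squeeze":{"type":"number"}},"required":["series"]}

```bash
ls; mkdir -p pics; python3 - <<'E'
from cell import status, eyes, job
import cv2, numpy as np
print(status.observe())
for n in ["scene","top"]:
    c=eyes.read_camera(n); cv2.imwrite(f"pics/{n}0.png",c["img"][:,:,::-1]); np.savez(f"{n}0.npz",**c)
    print(n,c["camera_matrix"],c["T"])
E
```

```text
pics
{'time': 0.0, 'qpos': array([-1.47799811e+00,  3.42743280e-01,  1.52503072e+00,  1.10299462e-06,
        1.27539257e+00, -1.46017218e-01]), 'qvel': array([ 0.00059986,  0.00087428, -0.00105898, -0.002161  ,  0.0010249 ,
        0.00084244]), 'joint_efforts': array([ 3.33389020e-03, -4.31236267e+01, -2.44220316e+01,  7.21962657e-02,
        5.60846622e-02, -1.17844197e-04]), 'tool_pos': array([ 0.12416431, -0.5096821 ,  0.22602951]), 'tool_rot': array([-3.14003564e+00, -2.30046302e-04,  2.38814935e-01]), 'contact_force': array([-0.11625531,  0.08847356, -0.21855049]), 'torque': array([-0.02097422,  0.01450788, -0.01768695]), 'opening': 0.09193598250496272}
scene [[471.40240418   0.         313.46291803]
 [  0.         471.40240418 193.7950997 ]
 [  0.           0.           1.        ]] [[ 0.79843632  0.45834611 -0.39040785  1.12313804]
 [ 0.60204399 -0.60077243  0.5259425  -0.67790571]
 [ 0.00651742 -0.65497429 -0.75562305  1.08761487]
 [ 0.          0.          0.          1.        ]]
top [[376.52204949   0.         318.09915512]
 [  0.         376.52204949 193.72351339]
 [  0.           0.           1.        ]] [[-0.00488592 -0.99776325  0.06666797  0.51866717]
 [-0.99981032  0.00613114  0.01848603  0.03548827]
 [-0.01885344 -0.066565   -0.99760395  0.94831529]
 [ 0.          0.          0.          1.        ]]
```

View pics/top0.png

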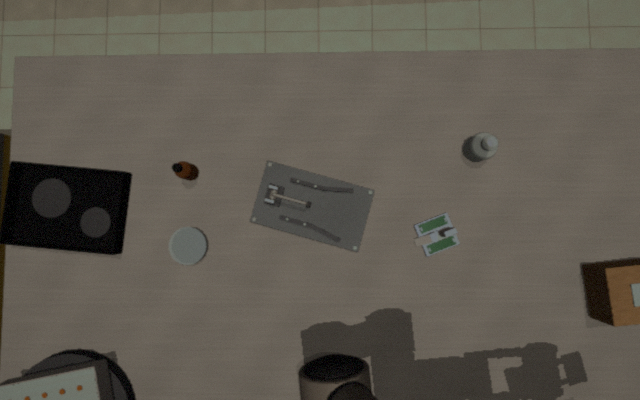

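View pics/scene0.png

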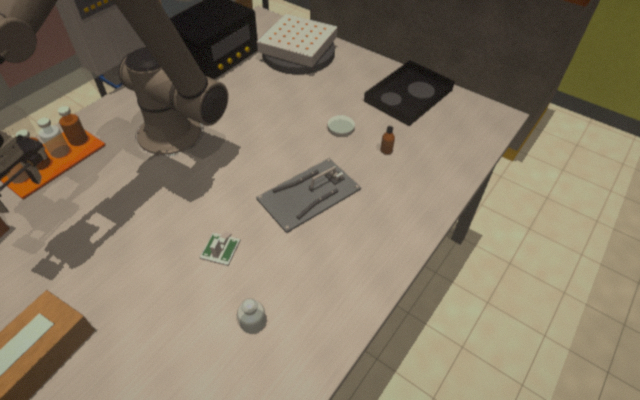

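The top view shows the stage around (312,205), with the finger post at its left end (272,195). The carrier is at (437,235), the jar at (484,146), the dropper at (186,170) and the dish at (188,245). I'll zoom in on the stage and carrier next.

```bash
python3 - <<'E'
import cv2, numpy as np
t=cv2.imread("pics/top0.png"); s=cv2.imread("pics/scene0.png")
a=cv2.resize(t[150:265,240:380],None,fx=4,fy=4,interpolation=cv2.INTER_CUBIC)
b=cv2.resize(t[205:265,405:470],None,fx=9,fy=9,interpolation=cv2.INTER_CUBIC)
cv2.imwrite("pics/za.png",np.clip(a*1.6,0,255));cv2.imwrite("pics/zb.png",np.clip(b*1.6,0,255))
c=cv2.resize(s[150:275,190:370],None,fx=4.4,fy=4.4,interpolation=cv2.INTER_CUBIC)
cv2.imwrite("pics/zc.png",np.clip(c*1.6,0,255))
E
```

```text
[ WARN:0@0.054] global loadsave.cpp:1063 imwrite_ Unsupported depth image for selected encoder is fallbacked to CV_8U.
```

View pics/za.png

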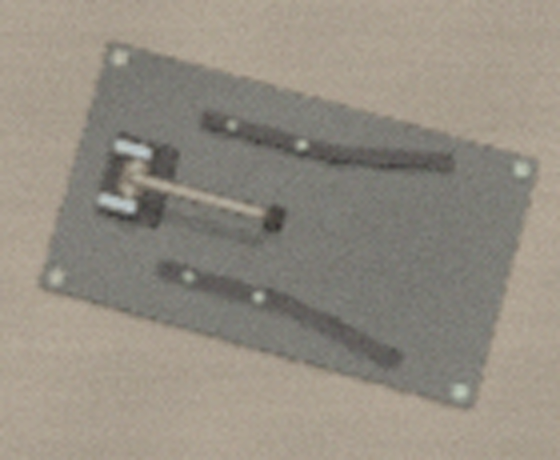

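View pics/zb.png

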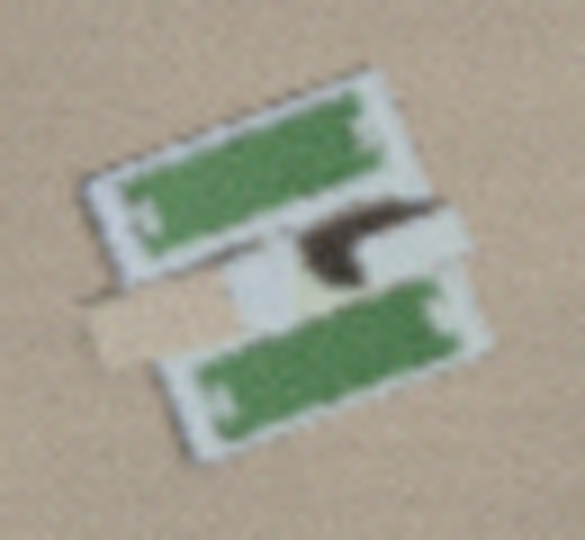

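View pics/zc.png

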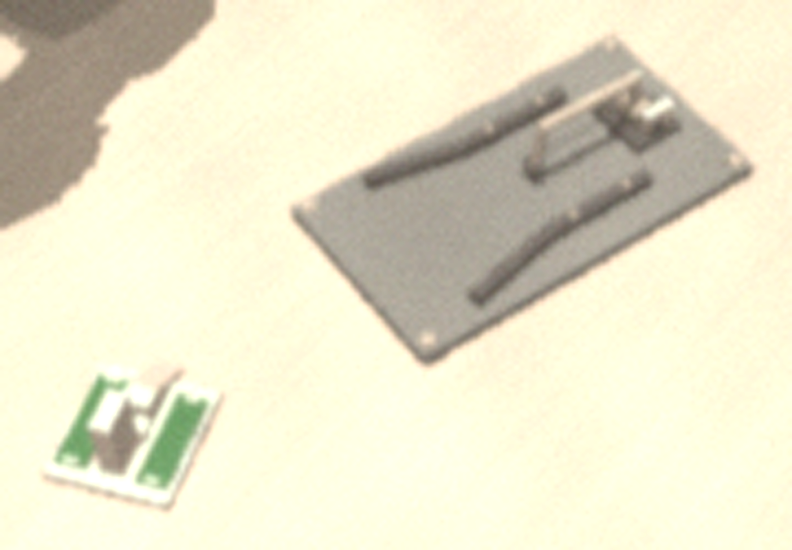

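```bash
cat > h.py <<'E'
import cv2, numpy as np
def load(n,i=0): return dict(np.load(f"{n}{i}.npz"))
def cast(c,uv,z):
    uv=np.atleast_2d(np.asarray(uv,float)); K=c["camera_matrix"];T=c["T"]
    d=np.c_[uv,np.ones(len(uv))]@np.linalg.inv(K).T@T[:3,:3].T
    o=T[:3,3]; return (o+d*((z-o[2])/d[:,2])[:,None])
def proj(c,P):
    P=np.atleast_2d(P);T=c["T"];p=(P-T[:3,3])@T[:3,:3]; p=p@c["camera_matrix"].T; return p[:,:2]/p[:,2:]
def rect(P):
    (cx,cy),(w,h),a=cv2.minAreaRect((P[:,:2]*1000).astype(np.float32))
    return np.array([cx,cy]).round(1),round(w,1),round(h,1),round(a,2)
E
python3 - <<'E'
from h import *
for n,roi in [("top",(240,150,385,265)),("scene",(250,150,370,235))]:
    c=load(n); im=c["img"]; hsv=cv2.cvtColor(im,cv2.COLOR_RGB2HSV)
    x0,y0,x1,y1=roi; m=np.zeros(im.shape[:2],np.uint8)
    print(n,"plate px",im[225,325] if n=="top" else im[205,295],"bench",im[160,345] if n=="top" else im[165,265])
    # bench is warmer: R-B
    d=im[...,0].astype(int)-im[...,2]
    mm=(cv2.blur(d.astype(np.float32),(3,3))<(14 if n=="top" else 14))
    m[y0:y1,x0:x1]=mm[y0:y1,x0:x1]
    m=cv2.morphologyEx(m,cv2.MORPH_OPEN,np.ones((3,3)))
    cs,_=cv2.findContours(m,0,cv2.CHAIN_APPROX_NONE); k=max(cs,key=cv2.contourArea)
    h=cv2.convexHull(k)[:,0]
    print("stage",rect(cast(c,h,0.012)),cv2.contourArea(k), k[:,0].min(0),k[:,0].max(0))
    g=((hsv[...,0]>40)&(hsv[...,0]<85)&(hsv[...,1]>90)).astype(np.uint8)
    roi2=(405,205,470,265) if n=="top" else (195,225,250,275)
    g2=np.zeros_like(g);x0,y0,x1,y1=roi2;g2[y0:y1,x0:x1]=g[y0:y1,x0:x1]
    cs,_=cv2.findContours(g2,0,cv2.CHAIN_APPROX_NONE)
    for k in cs:
        if cv2.contourArea(k)>40: print("coupon",rect(cast(c,k[:,0],0.008)),cv2.contourArea(k))
    ys,xs=np.nonzero(g2); print("green mean",cast(c,np.c_[xs,ys],0.008).mean(0)*1000)
c=load("top")
q=(np.array([[88,183],[375,68],[492,345],[203,462]])+.5)/9-.5+[405,205]
P=cast(c,q,0.008)*1000; print(P.round(1),P.mean(0), [np.linalg.norm(P[i]-P[i-1]) for i in range(4)])
# stage corners/zoom
q=(np.array([[109,42],[538,160],[472,408],[40,288]])+.5)/4-.5+[240,150]
P=cast(c,q,0.012)*1000; print(P.round(1),P.mean(0), [np.linalg.norm(P[i]-P[i-1]) for i in range(4)])
# screws at corners
q=(np.array([[120,57],[522,170],[460,392],[56,277]])+.5)/4-.5+[240,150]
P=cast(c,q,0.012)*1000; print(P.round(1),P.mean(0), [np.linalg.norm(P[i]-P[i-1]) for i in range(4)])
for a,b in [(0,1),(3,2)]:
    d=P[a]-P[b]; print("yaw",np.arctan2(d[1],d[0]))
q=(np.array([[232,125],[302,146],[189,276],[259,297]])+.5)/4-.5+[240,150]
P=cast(c,q,0.022)*1000; print("rail",P.round(1),P.mean(0))
E
```

```text
top plate px [78 79 74] bench [108  99  90]
stage (array([551.7,  69.2]), 284.5, 165.7, 74.02) 7348.0 [249 160] [374 252]
green mean [ 471.79480573 -254.57040848    8.        ]
scene plate px [105 101  94] bench [174 157 138]
stage (array([554. ,  65.3]), 272.9, 155.6, 73.8) 2842.5 [261 171] [354 227]
green mean [ 492.22792721 -235.14416926    8.        ]
[[ 502.7 -185.2    8. ]
 [ 533.9 -264.6    8. ]
 [ 457.9 -294.3    8. ]
 [ 426.4 -214.9    8. ]] [ 480.21782358 -239.73851712    8.        ] [np.float64(81.79969010125859), np.float64(85.3034671079765), np.float64(81.55314561222863), np.float64(85.50800720837861)]
[[666.7 181.2  12. ]
 [590.6 -86.6  12. ]
 [437.7 -43.8  12. ]
 [512.7 223.6  12. ]] [551.92920493  68.61337461  12.        ] [np.float64(159.73374328208862), np.float64(278.4290123233086), np.float64(158.73606455238127), np.float64(277.7524438317527)]
[[657.1 174.3  12. ]
 [584.4 -76.6  12. ]
 [447.5 -36.5  12. ]
 [519.5 213.7  12. ]] [552.14415968  68.70490061  12.        ] [np.float64(143.20299884008332), np.float64(261.17460480156325), np.float64(142.61997530015273), np.float64(260.3711666696367)]
yaw 1.2886793129134826
yaw 1.2909173410924581
rail [[612.7 103.2  22. ]
 [599.4  59.9  22. ]
 [519.7 129.7  22. ]
 [506.6  86.7  22. ]] [559.61063933  94.88267889  22.        ]
```

```bash
python3 - <<'E'
from h import *
yaw=1.947; d=np.array([np.cos(yaw),np.sin(yaw)]); n_=np.array([-d[1],d[0]])
org=np.array([480.2,-239.7])+4*d; print("origin",org,"grip",org-23*d)
for n,roi in [("top",(405,205,470,265)),("scene",(190,225,250,275))]:
    c=load(n);x0,y0,x1,y1=roi
    v,u=np.mgrid[y0:y1,x0:x1]; z=c["range_z"][y0:y1,x0:x1]
    K=c["camera_matrix"]; p=np.stack([(u-K[0,2])/K[0,0]*z,(v-K[1,2])/K[1,1]*z,z],-1)@c["T"][:3,:3].T+c["T"][:3,3]
    ok=(z>0)&(p[...,2]>.050)&(p[...,2]<.066); P=p[ok]*1000
    print(n,len(P),P.mean(0),np.median(P[:,2]), "bench z",np.median(p[z>0][:,2]))
    Q=P[:,:2]-org; a=Q@d; b=Q@n_; print("x",a.min(),a.max(),"y",b.min(),b.max())
    im=c["img"].copy()
    def f(x,y,zz): return np.r_[org+x*d+y*n_,zz]/1000
    big=cv2.resize(im[y0:y1,x0:x1],None,fx=9,fy=9,interpolation=cv2.INTER_CUBIC)
    for pts in [[(-8,7,58),(-8,-7,58),(-38,-7,58),(-38,7,58)],[(-48,42,8),(-48,-42,8),(40,-42,8),(40,42,8)],[(18,10,26),(18,-10,26),(54,-10,4),(54,10,4)]]:
        q=proj(c,np.array([f(*p) for p in pts])); q=((q-[x0,y0]+.5)*9-.5).round().astype(int)
        cv2.polylines(big,[q],True,(255,0,0),1)
    cv2.imwrite(f"pics/ov_{n}.png",big[:,:,::-1])
so=np.array([554.9,78.3]); sy=1.2898; sd=np.array([np.cos(sy),np.sin(sy)]); sn=np.array([-sd[1],sd[0]])
E
```

```text
origin [ 478.73043084 -235.9797357 ] grip [ 487.18045352 -257.37125543]
top 88 [ 487.19292098 -257.5222638    56.85977031] 57.254854263070364 bench z 0.00040406069765319685
x -38.310100700292296 -8.367237200260895 y -6.575007325446908 7.583696410927662
scene 69 [ 487.19381291 -258.99015988   57.35346036] 57.54834202036929 bench z 0.002135254633813588
x -39.06045402680871 -6.546857385259813 y -6.800944911496864 8.724161484332603
```

View pics/ov_top.png

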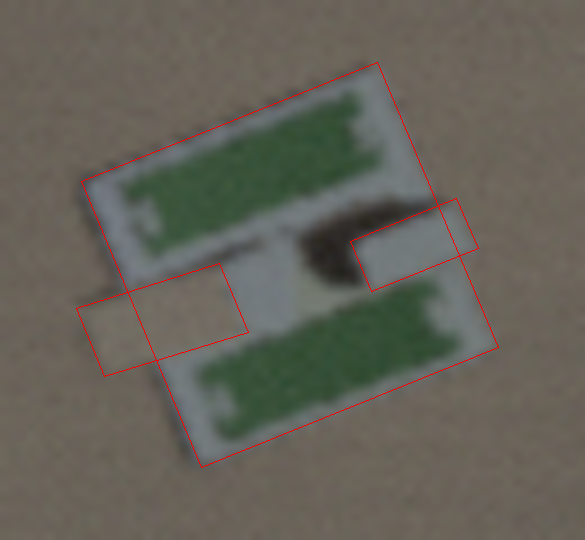

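View pics/ov_scene.png

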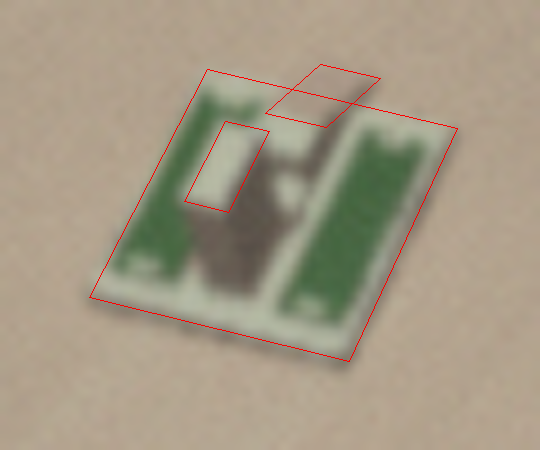

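The overlays match in both views: the tab top depth agrees with the measured grip at (487.2, -257.4) mm, carrier yaw 1.947. The stage origin is at (554.9, 78.3) mm, yaw 1.290. Next I hover over the tab.

Request:
jog_arm([
  [1,[0.412,-0.159,0.126],[0,0,-0.85]],
  [1,[0.412,-0.159,0.126],[0,0,-0.85]],
  [1,[0.412,-0.159,0.126],[0,0,-0.85]],
  [1,[0.412,-0.159,0.126],[0,0,-1.708]],
  [1,[0.412,-0.159,0.126],[0,0,-1.708]],
  [1,[0.412,-0.159,0.126],[0,0,-1.708]],
  [1,[0.412,-0.159,0.126],[0,0,-1.708]],
  [1,[0.412,-0.159,0.126],[0,0,-1.708]],
  [1,[0.412,-0.159,0.126],[0,0,-1.708]],
  [1,[0.412,-0.159,0.126],[0,0,-1.708]],
  [1,[0.412,-0.159,0.126],[0,0,-1.708]],
  [1,[0.412,-0.159,0.126],[0,0,-1.708]],
])

```text
time: 1.1
tool_pos: [0.4905, -0.2533, 0.0982]
tool_rot: [-3.141, -0.003, 1.75]
contact_force: [-1.0, 0.9, -0.4]
opening: 0.0916
```

```bash
cat >> h.py <<'E'
from scipy.spatial.transform import Rotation as Ro
def go(p,yaw,st):
    "tool shift & turn from measured pose to world p(m), tool down with yaw"
    R=Ro.from_euler("xyz",st["tool_rot"]); T=Ro.from_euler("xyz",[np.pi,0,yaw])
    return R.inv().apply(np.array(p)-st["tool_pos"]).round(4),(R.inv()*T).as_rotvec().round(4)
def show():
    from cell import status
    s=status.observe(); print({k:np.round(s[k],4) for k in ["time","qpos","tool_pos","tool_rot","contact_force","opening"]}); return s
E
python3 -c "
from h import *
s=show(); print(go([.4872,-.2574,.10],1.947,s))"
```

```text
{'time': np.float64(1.1), 'qpos': array([-0.6166,  0.5245,  1.6188,  0.0022,  1.0007, -0.7969]), 'tool_pos': array([ 0.4905, -0.2533,  0.0982]), 'tool_rot': array([-3.1413e+00, -3.1000e-03,  1.7499e+00]), 'contact_force': array([-1.018 ,  0.9099, -0.4441]), 'opening': np.float64(0.0916)}
(array([-0.0035, -0.004 , -0.0018]), array([-0.    , -0.0031, -0.1971]))
```

Request:
jog_arm([
  [1,[-0.003,-0.004,-0.002],[0,0,-0.12]],
  [1,[-0.003,-0.004,-0.002],[0,0,-0.197]],
  [1,[-0.003,-0.004,-0.002],[0,0,-0.197]],
  [1,[-0.003,-0.004,-0.002],[0,0,-0.197]],
  [1,[-0.003,-0.004,-0.002],[0,0,-0.197]],
])

```text
time: 1.52
tool_pos: [0.4833, -0.2618, 0.1026]
tool_rot: [-3.141, -0.0, 1.933]
contact_force: [-0.1, 0.0, 0.4]
opening: 0.0916
```

```bash
python3 -c "
from h import *
s=show(); print(go([.4872,-.2574,.025],1.947,s))"
```

```text
{'time': np.float64(1.5167), 'qpos': array([-0.6359,  0.5144,  1.6228, -0.    ,  1.0047, -0.9982]), 'tool_pos': array([ 0.4833, -0.2618,  0.1026]), 'tool_rot': array([-3.1414e+00, -2.0000e-04,  1.9331e+00]), 'contact_force': array([-0.0646,  0.0147,  0.3563]), 'opening': np.float64(0.0916)}
(array([0.0027, 0.0052, 0.0776]), array([-0.0002, -0.0002, -0.0139]))
```

Request:
jog_arm([
  [1,[0.003,0.005,0.02],[0,0,-0.014]],
  [1,[0.003,0.005,0.04],[0,0,-0.014]],
  [1,[0.003,0.005,0.04],[0,0,-0.014]],
  [1,[0.003,0.005,0.04],[0,0,-0.014]],
])

```text
time: 1.85
tool_pos: [0.4864, -0.257, 0.0622]
tool_rot: [-3.14, -0.002, 1.948]
contact_force: [-0.4, -0.2, 0.3]
opening: 0.0916
```

```bash
python3 -c "
from h import *
s=show(); print(go([.4872,-.2574,.025],1.947,s))"
```

```text
{'time': np.float64(1.85), 'qpos': array([-6.2530e-01,  5.7050e-01,  1.6574e+00, -1.0000e-04,  9.1600e-01,
       -1.0028e+00]), 'tool_pos': array([ 0.4864, -0.257 ,  0.0622]), 'tool_rot': array([-3.1403e+00, -1.9000e-03,  1.9483e+00]), 'contact_force': array([-0.408 , -0.2272,  0.2654]), 'opening': np.float64(0.0916)}
(array([-0.0008,  0.0006,  0.0372]), array([-0.0013, -0.0019,  0.0013]))
```

Request:
jog_arm([
  [1,[-0.001,0.001,0.02],[0,0,0]],
  [1,[-0.001,0.001,0.037],[0,0,0]],
  [1,[-0.001,0.001,0.037],[0,0,0]],
  [-1,[-0.001,0.001,0.037],[0,0,0]],
  [-1,[-0.001,0.001,0.037],[0,0,0]],
  [-1,[-0.001,0.001,0.037],[0,0,0]],
  [-1,[-0.001,0.001,0.037],[0,0,0]],
  [-1,[-0.001,0.001,0.037],[0,0,0]],
  [-1,[-0.001,0.001,0.037],[0,0,0]],
  [-1,[-0.001,0.001,0.037],[0,0,0]],
  [-1,[-0.001,0.001,0.037],[0,0,0]],
  [-1,[-0.001,0.001,0.037],[0,0,0]],
], squeeze=35)

```text
time: 2.85
tool_pos: [0.4884, -0.2578, 0.0257]
tool_rot: [-3.142, 0.0, 1.95]
contact_force: [-0.7, -0.5, -0.8]
opening: 0.0365
```

```bash
python3 -c "
from h import *
s=show()"
```

```text
{'time': np.float64(2.85), 'qpos': array([-6.2440e-01,  6.2620e-01,  1.6802e+00, -1.0000e-04,  8.3510e-01,
       -1.0034e+00]), 'tool_pos': array([ 0.4884, -0.2578,  0.0257]), 'tool_rot': array([-3.1415e+00,  1.0000e-04,  1.9498e+00]), 'contact_force': array([-0.6553, -0.5289, -0.7503]), 'opening': np.float64(0.0365)}
```

Request:
jog_arm([
  [-1,[0,0,0],[0,0,0]],
  [-1,[0,0,0],[0,0,0]],
  [-1,[0,0,0],[0,0,0]],
  [-1,[0,0,0],[0,0,0]],
  [-1,[0,0,0],[0,0,0]],
  [-1,[0,0,0],[0,0,0]],
  [-1,[0,0,0],[0,0,0]],
  [-1,[0,0,0],[0,0,0]],
])

```text
time: 3.52
tool_pos: [0.4882, -0.2578, 0.0257]
tool_rot: [-3.141, -0.0, 1.95]
contact_force: [-2.4, -0.4, -0.4]
opening: 0.0138
```

Request:
jog_arm([
  [-1,[0,0,-0.02],[0,0,0]],
  [-1,[0,0,-0.05],[0,0,0]],
  [-1,[0,0,-0.06],[0,0,0]],
  [-1,[0,0,-0.06],[0,0,0]],
  [-1,[0,0,-0.06],[0,0,0]],
  [-1,[0,0,-0.06],[0,0,0]],
])

```text
time: 4.02
tool_pos: [0.4876, -0.2572, 0.0842]
tool_rot: [-3.14, -0.002, 1.95]
contact_force: [-0.3, 0.4, -2.9]
opening: 0.0142
```

```bash
python3 -c "
from h import *
s=show()
from cell import eyes
for n in ['scene','top']:
    c=eyes.read_camera(n); np.savez(n+'1.npz',**c)
    x0,y0=(160,180) if n=='scene' else (370,190)
    cv2.imwrite('pics/'+n+'1.png',cv2.resize(c['img'][y0:y0+130,x0:x0+170,::-1],None,fx=4,fy=4))
so=np.array([.5549,.0783]);sy=1.2898;sd=np.array([np.cos(sy),np.sin(sy)])
t=so+(-.095-.0237)*sd; print('entry tcp',t, go([*t,.087],sy,s))
"
```

```text
{'time': np.float64(4.0167), 'qpos': array([-6.2440e-01,  5.4180e-01,  1.6345e+00,  1.0000e-04,  9.6760e-01,
       -1.0033e+00]), 'tool_pos': array([ 0.4876, -0.2572,  0.0842]), 'tool_rot': array([-3.1404e+00, -2.0000e-03,  1.9497e+00]), 'contact_force': array([-0.3087,  0.3887, -2.8828]), 'opening': np.float64(0.0142)}
entry tcp [ 0.52198294 -0.03574454] (array([ 0.193 ,  0.1138, -0.0025]), array([-0.0018, -0.0015,  0.6599]))
```

View pics/scene1.png

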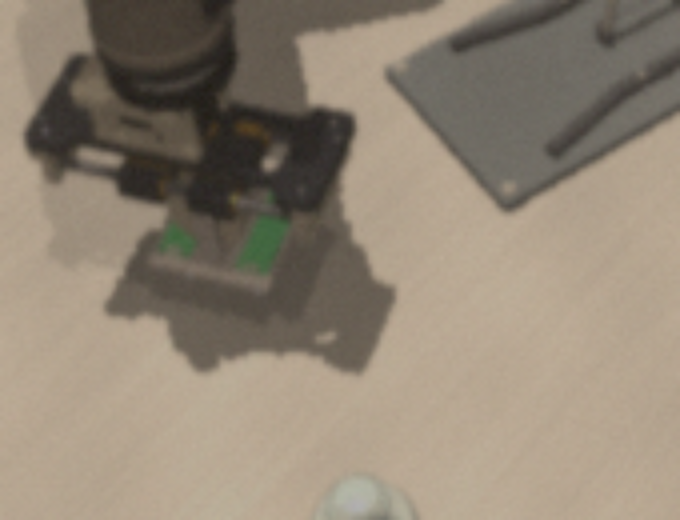

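The scene view shows the carrier held level in the jaws, around (220,240) in the crop. I'll move it to above entry.

Request:
jog_arm([
  [-1,[0.02,0.012,-0.003],[0,0,0.07]],
  [-1,[0.05,0.03,-0.003],[0,0,0.17]],
  [-1,[0.08,0.047,-0.003],[0,0,0.27]],
  [-1,[0.11,0.065,-0.003],[0,0,0.38]],
  [-1,[0.14,0.083,-0.003],[0,0,0.48]],
  [-1,[0.165,0.097,-0.003],[0,0,0.57]],
  [-1,[0.185,0.109,-0.003],[0,0,0.63]],
  [-1,[0.193,0.114,-0.003],[0,0,0.66]],
  [-1,[0.193,0.114,-0.003],[0,0,0.66]],
  [-1,[0.193,0.114,-0.003],[0,0,0.66]],
  [-1,[0.193,0.114,-0.003],[0,0,0.66]],
])

```text
time: 5.03
tool_pos: [0.5225, -0.037, 0.0881]
tool_rot: [-3.141, 0.0, 1.29]
contact_force: [0.3, -0.3, -2.7]
opening: 0.0138
```

```bash
python3 -c "
from h import *
s=show()
from cell import eyes
for n in ['scene','top']:
    c=eyes.read_camera(n); np.savez(n+'2.npz',**c)
    x0,y0=(210,130) if n=='scene' else (240,150)
    cv2.imwrite('pics/'+n+'2.png',cv2.resize(c['img'][y0:y0+130,x0:x0+170,::-1],None,fx=4,fy=4))
so=np.array([.5549,.0783]);sy=1.2898;sd=np.array([np.cos(sy),np.sin(sy)])
t=so+(-.095-.0237)*sd; print('entry tcp',t, go([*t,.0257+.012],sy,s))
"
```

```text
{'time': np.float64(5.0333), 'qpos': array([-2.1680e-01,  4.9450e-01,  1.7101e+00, -5.0000e-04,  9.3800e-01,
        6.3800e-02]), 'tool_pos': array([ 0.5225, -0.037 ,  0.0881]), 'tool_rot': array([-3.1406e+00,  5.0000e-04,  1.2905e+00]), 'contact_force': array([ 0.2849, -0.3436, -2.7329]), 'opening': np.float64(0.0138)}
entry tcp [ 0.52198294 -0.03574454] (array([ 0.0011, -0.0008,  0.0504]), array([-0.001 ,  0.0005,  0.0007]))
```

View pics/scene2.png

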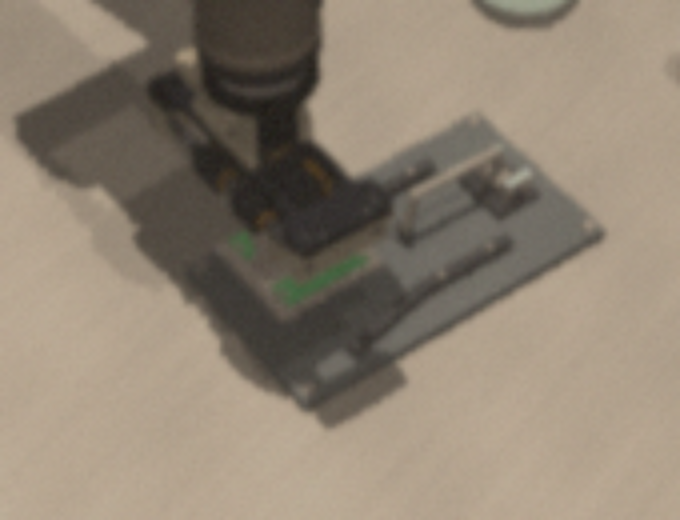

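View pics/top2.png

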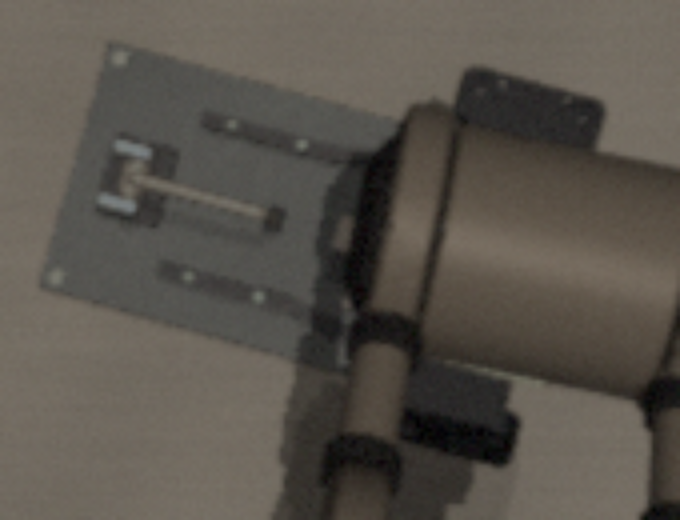

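The scene view shows the carrier over the stage's entry end with its wedge facing the finger. The rails are on either side, and the toe is at (405,235) in that crop. I'll lower it now.

Request:
jog_arm([
  [-1,[0.001,-0.001,0.015],[0,0,0]],
  [-1,[0.001,-0.001,0.032],[0,0,0]],
  [-1,[0.001,-0.001,0.042],[0,0,0]],
  [-1,[0.001,-0.001,0.047],[0,0,0]],
  [-1,[0.001,-0.001,0.047],[0,0,0]],
  [-1,[0.001,-0.001,0.047],[0,0,0]],
])

```text
time: 5.63
tool_pos: [0.5224, -0.0354, 0.0419]
tool_rot: [3.141, 0.0, 1.289]
contact_force: [0.4, 0.4, -2.0]
opening: 0.0139
```

```bash
python3 -c "
from h import *
s=show()
so=np.array([.5549,.0783]);sy=1.2898;sd=np.array([np.cos(sy),np.sin(sy)]);sn=np.array([-sd[1],sd[0]])
q=s['tool_pos'][:2]-so; print('stage frame',q@sd+.0237,q@sn)
c=load('top');
for z in (.025,.03): 
  P=cast(c,(np.array([274.5,219])+.5)/4-.5+[240,150],z)[0,:2]-so; print('toe',P@sd,P@sn)
"
```

```text
{'time': np.float64(5.6333), 'qpos': array([-2.1410e-01,  5.6250e-01,  1.7517e+00, -1.0000e-04,  8.2730e-01,
        6.7400e-02]), 'tool_pos': array([ 0.5224, -0.0354,  0.0419]), 'tool_rot': array([3.1415e+00, 1.0000e-04, 1.2894e+00]), 'contact_force': array([ 0.4199,  0.3916, -1.9966]), 'opening': np.float64(0.0139)}
stage frame -0.09461040590441304 -0.0002804497578777302
toe -0.0015012499939666226 0.00017533894893529867
toe -0.0017702762929812513 0.00029861305768158415
```

Request:
jog_arm([
  [-1,[0,0,0.002],[0,0,0]],
  [-1,[0,0,0.003],[0,0,0]],
  [-1,[0,0,0.004],[0,0,0]],
  [-1,[0,0,0.004],[0,0,0]],
  [-1,[0,0,0.004],[0,0,0]],
])

```text
time: 6.05
tool_pos: [0.5223, -0.035, 0.0379]
tool_rot: [3.141, 0.0, 1.29]
contact_force: [-0.4, 0.7, -3.2]
opening: 0.014
```

Request:
jog_arm([
  [-1,[0,0,0.0005],[0,0,0]],
  [-1,[0,0,0.001],[0,0,0]],
  [-1,[0,0,0.001],[0,0,0]],
  [-1,[0,0,0.001],[0,0,0]],
])

```text
time: 6.38
tool_pos: [0.5223, -0.0351, 0.0376]
tool_rot: [3.141, 0.0, 1.29]
contact_force: [-2.2, 0.3, 5.5]
opening: 0.0136
```

Request:
jog_arm([
  [-1,[0.002,0,-0.0005],[0,0,0]],
  [-1,[0.006,0,-0.0005],[0,0,0]],
  [-1,[0.012,0,-0.0005],[0,0,0]],
  [-1,[0.018,0,-0.0005],[0,0,0]],
  [-1,[0.024,0,-0.0005],[0,0,0]],
  [-1,[0.03,0,-0.0005],[0,0,0]],
  [-1,[0.035,0,-0.0005],[0,0,0]],
  [-1,[0.038,0,-0.0005],[0,0,0]],
  [-1,[0.04,0,-0.0005],[0,0,0]],
  [-1,[0.04,0,-0.0005],[0,0,0]],
])

```text
time: 7.22
tool_pos: [0.5339, 0.0041, 0.0376]
tool_rot: [3.14, -0.0, 1.291]
contact_force: [-0.8, -1.9, 5.2]
opening: 0.0139
```

```bash
cat >> h.py <<'E'
so=np.array([.5549,.0783]);sy=1.2898;sd=np.array([np.cos(sy),np.sin(sy)]);sn=np.array([-sd[1],sd[0]])
def stg():
    s=show(); q=s['tool_pos'][:2]-so; f=s['contact_force']
    print('carrier o mm',(q@sd+.0237)*1e3,'lat',q@sn*1e3,'F along',f[:2]@sd,'lat',f[:2]@sn,'z',f[2],'tz',s['torque']); return s
def pic(i):
    from cell import eyes
    c=eyes.read_camera('scene'); np.savez(f'scene{i}.npz',**c)
    cv2.imwrite(f'pics/scene{i}.png',cv2.resize(c['img'][130:240,230:370,::-1],None,fx=5,fy=5,interpolation=cv2.INTER_CUBIC))
E
python3 -c "
from h import *
stg();pic(3)"
```

```text
{'time': np.float64(7.2167), 'qpos': array([-1.3580e-01,  5.8270e-01,  1.7262e+00, -2.0000e-04,  8.3140e-01,
        1.4450e-01]), 'tool_pos': array([0.5339, 0.0041, 0.0376]), 'tool_rot': array([ 3.1404, -0.    ,  1.2906]), 'contact_force': array([-0.8106, -1.8518,  5.2028]), 'opening': np.float64(0.0139)}
carrier o mm -53.42569459387582 lat -0.4253879134742485 F along -2.003944653058441 lat 0.2652632522538653 z 5.202778622967665 tz [-0.36484932  0.2023108   0.12121697]
```

View pics/scene3.png

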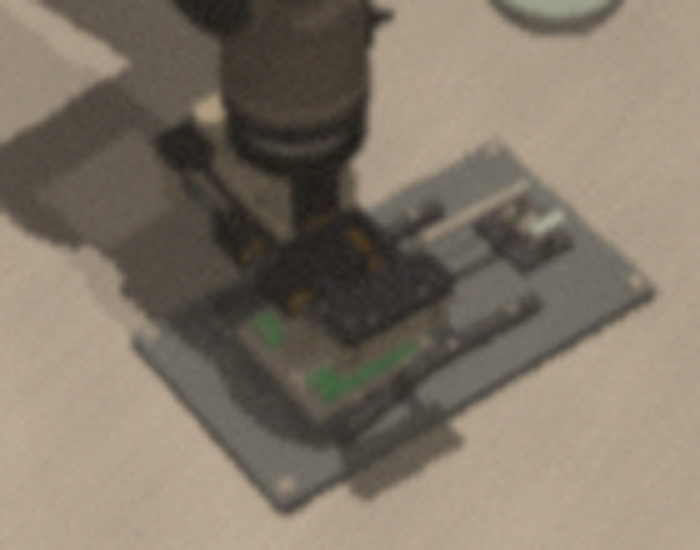

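The scene view shows the carrier between the rails, centred, with the finger still ahead of it. I'll start up the wedge.

Request:
jog_arm([
  [-1,[0.001,0,0],[0,0,0]],
  [-1,[0.003,0,0],[0,0,0]],
  [-1,[0.005,0,0],[0,0,0]],
  [-1,[0.007,0,0],[0,0,0]],
  [-1,[0.009,0,0],[0,0,0]],
  [-1,[0.011,0,0],[0,0,0]],
  [-1,[0.013,0,0],[0,0,0]],
  [-1,[0.015,0,0],[0,0,0]],
  [-1,[0.015,0,0],[0,0,0]],
])

```text
time: 8.02
tool_pos: [0.5372, 0.0149, 0.038]
tool_rot: [3.141, 0.005, 1.291]
contact_force: [-5.8, -19.7, 10.8]
opening: 0.0136
```

```bash
python3 -c "
from h import *
stg()"
```

```text
{'time': np.float64(8.0167), 'qpos': array([-0.1118,  0.5878,  1.7141, -0.0068,  0.8399,  0.1725]), 'tool_pos': array([0.5372, 0.0149, 0.038 ]), 'tool_rot': array([3.141 , 0.005 , 1.2909]), 'contact_force': array([ -5.7988, -19.6851,  10.8132]), 'opening': np.float64(0.0136)}
carrier o mm -42.08447221822964 lat -0.547190787290614 F along -20.52116954015304 lat 0.11242679648533202 z 10.813172860799865 tz [-3.20344104  0.9595967   0.02375637]
```

Request:
jog_arm([
  [-1,[0,0,-0.0005],[0,0,0]],
  [-1,[0,0,-0.001],[0,0,0]],
  [-1,[0,0,-0.001],[0,0,0]],
])

```text
time: 8.27
tool_pos: [0.5371, 0.016, 0.038]
tool_rot: [-3.141, 0.003, 1.29]
contact_force: [-3.0, -14.2, 2.5]
opening: 0.0136
```

```bash
python3 -c "
from h import *
stg();pic(4)"
```

```text
{'time': np.float64(8.2667), 'qpos': array([-0.1109,  0.5878,  1.714 , -0.0045,  0.8406,  0.1725]), 'tool_pos': array([0.5371, 0.016 , 0.038 ]), 'tool_rot': array([-3.1414,  0.0034,  1.2904]), 'contact_force': array([ -2.9611, -14.1941,   2.4842]), 'opening': np.float64(0.0136)}
carrier o mm -41.121273254345226 lat -0.1645984223748469 F along -14.458561516988732 lat -1.0912162640635406 z 2.4841774181816128 tz [-2.55344388  0.49421857 -0.03911805]
```

View pics/scene4.png

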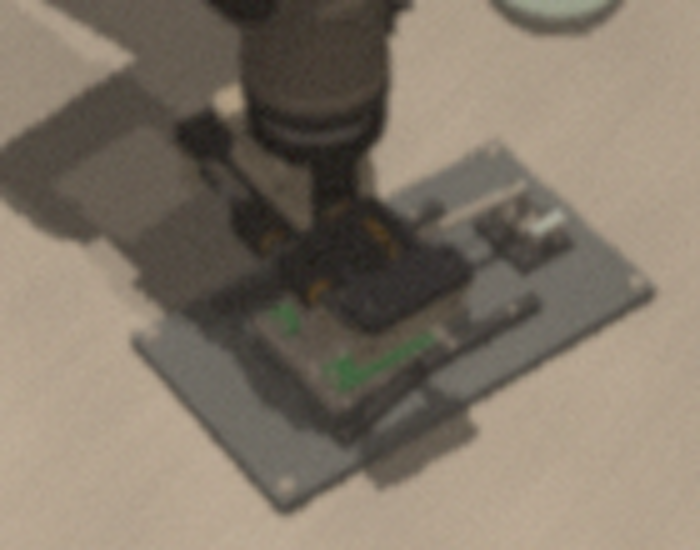

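Request:
jog_arm([
  [-1,[0.001,0,-0.0003],[0,0,0]],
  [-1,[0.002,0,-0.0003],[0,0,0]],
  [-1,[0.003,0,-0.0003],[0,0,0]],
  [-1,[0.004,0,-0.0003],[0,0,0]],
  [-1,[0.005,0,-0.0003],[0,0,0]],
  [-1,[0.006,0,-0.0003],[0,0,0]],
])

```text
time: 8.82
tool_pos: [0.5382, 0.0218, 0.0381]
tool_rot: [-3.14, 0.004, 1.291]
contact_force: [-4.4, -14.0, 0.4]
opening: 0.0139
```

```bash
python3 -c "
from h import *
stg()"
```

```text
{'time': np.float64(8.8167), 'qpos': array([-0.0997,  0.5901,  1.7089, -0.0046,  0.8447,  0.1836]), 'tool_pos': array([0.5382, 0.0218, 0.0381]), 'tool_rot': array([-3.1401,  0.0038,  1.2906]), 'contact_force': array([ -4.4004, -14.0114,   0.3741]), 'opening': np.float64(0.0139)}
carrier o mm -35.174767297142594 lat 0.4017977871560317 F along -14.682193564759134 lat 0.3422941164876713 z 0.3741261355569727 tz [-2.57143891  0.50118151 -0.00981253]
```

Request:
jog_arm([
  [-1,[0.001,0,0],[0,0,0]],
  [-1,[0.002,0,0],[0,0,0]],
  [-1,[0.003,0,0],[0,0,0]],
  [-1,[0.004,0,0],[0,0,0]],
  [-1,[0.005,0,0],[0,0,0]],
  [-1,[0.006,0,0],[0,0,0]],
  [-1,[0.007,0,0],[0,0,0]],
  [-1,[0.008,0,0],[0,0,0]],
  [-1,[0.009,0,0],[0,0,0]],
  [-1,[0.01,0,0],[0,0,0]],
])

```text
time: 9.65
tool_pos: [0.5408, 0.0317, 0.038]
tool_rot: [-3.14, 0.004, 1.291]
contact_force: [-3.7, -13.6, 1.3]
opening: 0.0138
```

```bash
python3 -c "
from h import *
stg()"
```

```text
{'time': np.float64(9.65), 'qpos': array([-0.0811,  0.5946,  1.6997, -0.0043,  0.8499,  0.2019]), 'tool_pos': array([0.5408, 0.0317, 0.038 ]), 'tool_rot': array([-3.1396,  0.0037,  1.2905]), 'contact_force': array([ -3.6884, -13.6197,   1.3087]), 'opening': np.float64(0.0138)}
carrier o mm -25.034611755748642 lat 0.6482448509689667 F along -14.108390350691726 lat -0.23322950254231056 z 1.3086829819953265 tz [-2.3735286   0.4541992  -0.07335519]
```

Request:
jog_arm([
  [-1,[0.001,0,0],[0,0,0]],
  [-1,[0.002,0,0],[0,0,0]],
  [-1,[0.003,0,0],[0,0,0]],
  [-1,[0.004,0,0],[0,0,0]],
  [-1,[0.005,0,0],[0,0,0]],
])

```text
time: 10.07
tool_pos: [0.5424, 0.0375, 0.0378]
tool_rot: [-3.14, 0.002, 1.29]
contact_force: [-2.7, -6.2, -0.4]
opening: 0.0139
```

```bash
python3 -c "
from h import *
stg();pic(5)"
```

```text
{'time': np.float64(10.0667), 'qpos': array([-0.0711,  0.5973,  1.6947, -0.002 ,  0.8519,  0.211 ]), 'tool_pos': array([0.5424, 0.0375, 0.0378]), 'tool_rot': array([-3.1397e+00,  2.0000e-03,  1.2900e+00]), 'contact_force': array([-2.6508, -6.1946, -0.3904]), 'opening': np.float64(0.0139)}
carrier o mm -19.003462577822038 lat 0.7040103351891299 F along -6.6867916878034395 lat 0.8289955893882505 z -0.39043081092939574 tz [-1.28650405  0.17582367 -0.05823309]
```

View pics/scene5.png

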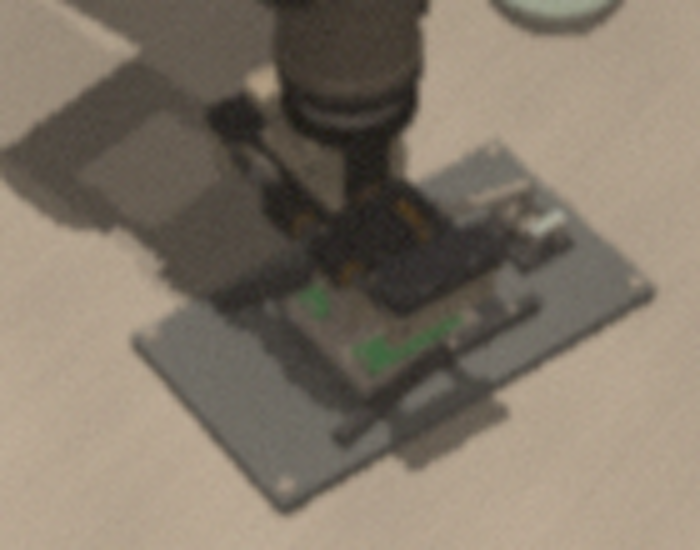

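Force fell from 14 N to 7 N at o ≈ -19 mm, so the toe has reached the land. I'll go on along the land.

Request:
jog_arm([
  [-1,[0.001,0.0003,0],[0,0,0]],
  [-1,[0.002,0.0005,0],[0,0,0]],
  [-1,[0.003,0.0005,0],[0,0,0]],
  [-1,[0.004,0.0005,0],[0,0,0]],
  [-1,[0.005,0.0005,0],[0,0,0]],
  [-1,[0.006,0.0005,0],[0,0,0]],
  [-1,[0.007,0.0005,0],[0,0,0]],
  [-1,[0.008,0.0005,0],[0,0,0]],
  [-1,[0.009,0.0005,0],[0,0,0]],
  [-1,[0.01,0.0005,0],[0,0,0]],
  [-1,[0.01,0.0005,0],[0,0,0]],
])

```text
time: 11.03
tool_pos: [0.5457, 0.0474, 0.0378]
tool_rot: [-3.14, 0.002, 1.29]
contact_force: [-2.0, -5.7, -0.8]
opening: 0.014
```

```bash
python3 -c "
from h import *
stg()"
```

```text
{'time': np.float64(11.0333), 'qpos': array([-5.2600e-02,  6.0280e-01,  1.6831e+00, -1.4000e-03,  8.5790e-01,
        2.2890e-01]), 'tool_pos': array([0.5457, 0.0474, 0.0378]), 'tool_rot': array([-3.1397e+00,  1.6000e-03,  1.2902e+00]), 'contact_force': array([-2.0072, -5.745 , -0.7742]), 'opening': np.float64(0.014)}
carrier o mm -8.543085661511574 lat 0.30895834723344834 F along -6.076270958115722 lat 0.33527210863092155 z -0.7742303659618036 tz [-1.10249379  0.06578322 -0.04267724]
```

Request:
jog_arm([
  [-1,[0.0005,0,0],[0,0,0]],
  [-1,[0.001,0,0],[0,0,0]],
  [-1,[0.0015,0,0],[0,0,0]],
  [-1,[0.002,0,0],[0,0,0]],
  [-1,[0.0025,0,0],[0,0,0]],
  [-1,[0.003,0,0],[0,0,0]],
])

```text
time: 11.53
tool_pos: [0.5464, 0.0502, 0.0378]
tool_rot: [-3.14, 0.002, 1.29]
contact_force: [-2.9, -5.4, -1.6]
opening: 0.0141
```

```bash
python3 -c "
from h import *
stg()"
```

```text
{'time': np.float64(11.5333), 'qpos': array([-4.740e-02,  6.043e-01,  1.680e+00, -1.500e-03,  8.596e-01,
        2.342e-01]), 'tool_pos': array([0.5464, 0.0502, 0.0378]), 'tool_rot': array([-3.1396e+00,  1.6000e-03,  1.2901e+00]), 'contact_force': array([-2.8769, -5.366 , -1.6279]), 'opening': np.float64(0.0141)}
carrier o mm -5.626822465044687 lat 0.33241860877599416 F along -5.953317187768925 lat 1.2760598021546345 z -1.627925420296628 tz [-1.01373222  0.11162844 -0.10086852]
```

Request:
jog_arm([
  [-1,[0.0005,0,0],[0,0,0]],
  [-1,[0.001,0,0],[0,0,0]],
  [-1,[0.001,0,0],[0,0,0]],
])

```text
time: 11.78
tool_pos: [0.5469, 0.0517, 0.0377]
tool_rot: [-3.14, 0.001, 1.29]
contact_force: [-1.2, -2.8, -3.1]
opening: 0.0142
```

```bash
python3 -c "
from h import *
stg();pic(6)"
```

```text
{'time': np.float64(11.7833), 'qpos': array([-4.5100e-02,  6.0500e-01,  1.6788e+00, -3.0000e-04,  8.5980e-01,
        2.3590e-01]), 'tool_pos': array([0.5469, 0.0517, 0.0377]), 'tool_rot': array([-3.1397e+00,  7.0000e-04,  1.2900e+00]), 'contact_force': array([-1.1859, -2.7535, -3.0667]), 'opening': np.float64(0.0142)}
carrier o mm -4.07809261626237 lat 0.32984325688495103 F along -2.9743363017290956 lat 0.3757663331753864 z -3.066727930082909 tz [-0.65112673  0.02303514 -0.06748972]
```

View pics/scene6.png

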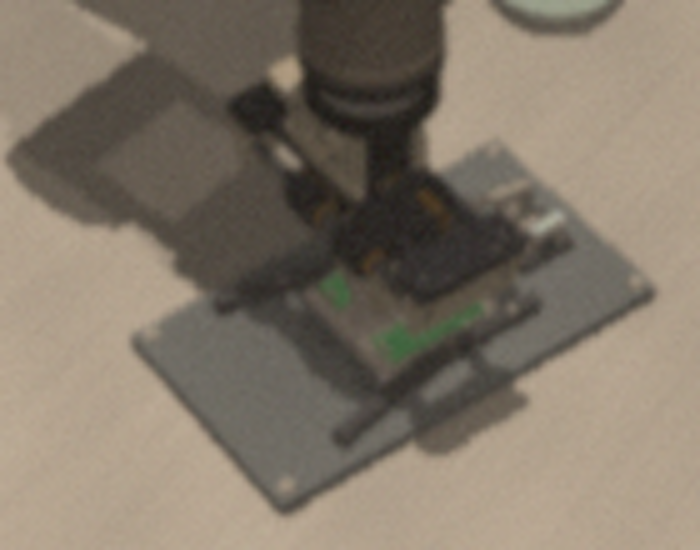

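Force has dropped to 3 N at o ≈ -4, so the toe is starting over the land's edge. From here I use half-millimetre steps.

Request:
jog_arm([
  [-1,[0.0005,0,0],[0,0,0]],
  [-1,[0.001,0,0],[0,0,0]],
  [-1,[0.001,0,0],[0,0,0]],
])

```text
time: 12.08
tool_pos: [0.5476, 0.0534, 0.0379]
tool_rot: [-3.141, -0.001, 1.29]
contact_force: [1.0, 3.4, -7.3]
opening: 0.0138
```

```bash
python3 -c "
from h import *
stg()"
```

```text
{'time': np.float64(12.0833), 'qpos': array([-0.0428,  0.6054,  1.6773,  0.0017,  0.8597,  0.237 ]), 'tool_pos': array([0.5476, 0.0534, 0.0379]), 'tool_rot': array([-3.1405e+00, -1.1000e-03,  1.2898e+00]), 'contact_force': array([ 1.0426,  3.4126, -7.315 ]), 'opening': np.float64(0.0138)}
carrier o mm -2.211540834135793 lat 0.06809157412989027 F along 3.5678893940795295 lat -0.05539098962601519 z -7.314979126727368 tz [ 0.40094365 -0.10777391 -0.05660577]
```

Request:
jog_arm([
  [-1,[0.0005,0,0.0003],[0,0,0]],
  [-1,[0.0005,0,0.0005],[0,0,0]],
  [-1,[0.0005,0,0.0005],[0,0,0]],
])

```text
time: 12.33
tool_pos: [0.5477, 0.0533, 0.0377]
tool_rot: [-3.141, -0.0, 1.29]
contact_force: [0.0, 4.2, -8.4]
opening: 0.0138
```

```bash
python3 -c "
from h import *
stg()"
```

```text
{'time': np.float64(12.3333), 'qpos': array([-4.2600e-02,  6.0570e-01,  1.6772e+00,  9.0000e-04,  8.5950e-01,
        2.3780e-01]), 'tool_pos': array([0.5477, 0.0533, 0.0377]), 'tool_rot': array([-3.1407e+00, -5.0000e-04,  1.2899e+00]), 'contact_force': array([ 8.2000e-03,  4.2230e+00, -8.4137e+00]), 'opening': np.float64(0.0138)}
carrier o mm -2.275106289762272 lat -0.005050132742838833 F along 4.059624405721552 lat 1.1632003292706012 z -8.413678034624272 tz [0.61627468 0.05615814 0.00077017]
```

Request:
jog_arm([
  [-1,[0.0005,0,0.0003],[0,0,0]],
  [-1,[0.0005,0,0.0005],[0,0,0]],
  [-1,[0.0005,0,0.0005],[0,0,0]],
])

```text
time: 12.58
tool_pos: [0.5477, 0.0534, 0.0377]
tool_rot: [-3.141, 0.0, 1.29]
contact_force: [-3.3, 4.6, -1.3]
opening: 0.0141
```

```bash
python3 -c "
from h import *
stg();pic(7)"
```

```text
{'time': np.float64(12.5833), 'qpos': array([-4.2300e-02,  6.0590e-01,  1.6771e+00,  2.0000e-04,  8.5950e-01,
        2.3870e-01]), 'tool_pos': array([0.5477, 0.0534, 0.0377]), 'tool_rot': array([-3.1407e+00,  1.0000e-04,  1.2897e+00]), 'contact_force': array([-3.3386,  4.6358, -1.2817]), 'opening': np.float64(0.0141)}
carrier o mm -2.2647429478696477 lat -0.008185139881887902 F along 3.5281160817032093 lat 4.493239035224797 z -1.2816915504501079 tz [ 0.54458802  0.54368881 -0.01738525]
```

View pics/scene7.png

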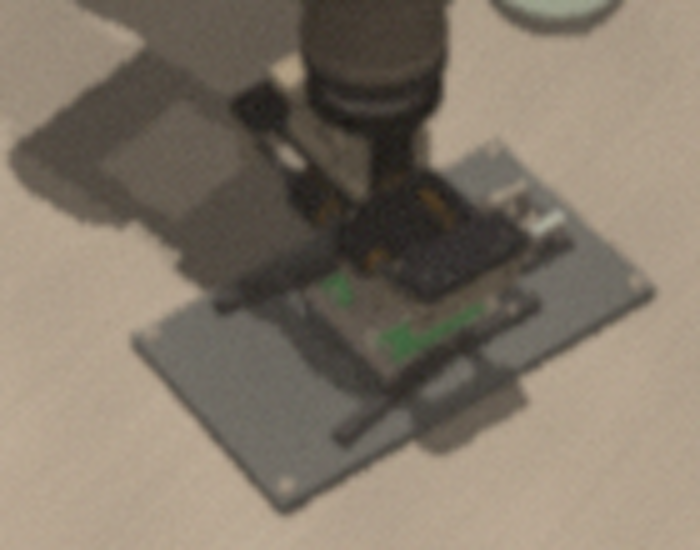

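```bash
python3 -c "
from h import *
r=[]
for i in (0,4,5,6,7):
    im=load('scene',i)['img'][:,:,::-1]; a=cv2.resize(im[160:186,318:348],None,fx=8,fy=8,interpolation=cv2.INTER_CUBIC); r.append(np.clip(a*1.5,0,255).astype('uint8'))
r.append(r[0]*0)
cv2.imwrite('pics/cmp7.png',np.vstack([np.hstack(r[:3]),np.hstack(r[3:])]))"
```

```text
(no output)
```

View pics/cmp7.png

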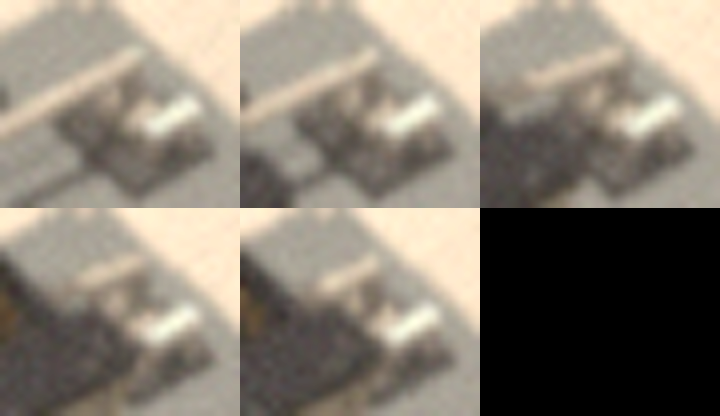

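The comparison shows the finger's slope shallow while riding (crop 5) and steepening in crop 7, so the toe has dropped. I'll feel gently for the tab.

Request:
jog_arm([
  [-1,[0.0005,0,0],[0,0,0]],
  [-1,[0.0005,0,0],[0,0,0]],
  [-1,[0.0005,0,0],[0,0,0]],
])

```text
time: 12.88
tool_pos: [0.5478, 0.0534, 0.0377]
tool_rot: [-3.141, 0.001, 1.29]
contact_force: [-5.6, 1.1, -0.7]
opening: 0.0139
```

```bash
python3 -c "
from h import *
stg()"
```

```text
{'time': np.float64(12.8833), 'qpos': array([-4.1800e-02,  6.0610e-01,  1.6766e+00, -6.0000e-04,  8.6000e-01,
        2.3960e-01]), 'tool_pos': array([0.5478, 0.0534, 0.0377]), 'tool_rot': array([-3.1407e+00,  7.0000e-04,  1.2898e+00]), 'contact_force': array([-5.5967,  1.1454, -0.6583]), 'opening': np.float64(0.0139)}
carrier o mm -2.199558871144286 lat -0.044808071719470696 F along -0.4515475614341538 lat 5.694840764905286 z -0.6582690832437775 tz [0.1577161  0.67464287 0.05452142]
```

Request:
jog_arm([
  [-1,[0.0003,-0.0005,0],[0,0,0]],
  [-1,[0.0005,-0.001,0],[0,0,0]],
  [-1,[0.0005,-0.001,0],[0,0,0]],
])

```text
time: 13.13
tool_pos: [0.5478, 0.0536, 0.0377]
tool_rot: [3.141, 0.001, 1.29]
contact_force: [-2.7, -5.3, -0.7]
opening: 0.0136
```

```bash
python3 -c "
from h import *
stg()"
```

```text
{'time': np.float64(13.1333), 'qpos': array([-4.110e-02,  6.053e-01,  1.678e+00, -1.600e-03,  8.575e-01,
        2.409e-01]), 'tool_pos': array([0.5478, 0.0536, 0.0377]), 'tool_rot': array([3.1405e+00, 1.0000e-03, 1.2898e+00]), 'contact_force': array([-2.684 , -5.3239, -0.7008]), 'opening': np.float64(0.0136)}
carrier o mm -2.028537855389541 lat -0.0538066635786604 F along -5.859361125992831 lat 1.1023471876141389 z -0.7007745097436646 tz [-0.744299    0.51614011  0.07121885]
```

Request:
jog_arm([
  [-1,[0.0003,0,0],[0,0,0]],
  [-1,[0.0005,0,0],[0,0,0]],
  [-1,[0.0005,0,0],[0,0,0]],
])

```text
time: 13.38
tool_pos: [0.548, 0.0538, 0.0378]
tool_rot: [3.141, 0.001, 1.29]
contact_force: [-3.1, -5.8, -0.1]
opening: 0.0138
```

```bash
python3 -c "
from h import *
stg()"
```

```text
{'time': np.float64(13.3833), 'qpos': array([-0.0405,  0.6056,  1.6773, -0.0021,  0.8581,  0.2417]), 'tool_pos': array([0.548 , 0.0538, 0.0378]), 'tool_rot': array([3.1406e+00, 1.4000e-03, 1.2899e+00]), 'contact_force': array([-3.0748, -5.7837, -0.0908]), 'opening': np.float64(0.0138)}
carrier o mm -1.7952119244230083 lat -0.13491459130224612 F along -6.4095268345955745 lat 1.350352928818791 z -0.09083053490108667 tz [-0.92436924  0.56871263  0.09386863]
```

Request:
jog_arm([
  [-1,[0.0003,0,0],[0,0,0]],
  [-1,[0.0005,0,0],[0,0,0]],
  [-1,[0.0005,0,0],[0,0,0]],
])

```text
time: 13.63
tool_pos: [0.5482, 0.0542, 0.0378]
tool_rot: [3.14, 0.001, 1.29]
contact_force: [-2.7, -6.3, -0.6]
opening: 0.0135
```

```bash
python3 -c "
from h import *
stg()"
```

```text
{'time': np.float64(13.6333), 'qpos': array([-0.0397,  0.6059,  1.6767, -0.0022,  0.8582,  0.2426]), 'tool_pos': array([0.5482, 0.0542, 0.0378]), 'tool_rot': array([3.1403e+00, 1.4000e-03, 1.2899e+00]), 'contact_force': array([-2.744 , -6.2503, -0.566 ]), 'opening': np.float64(0.0135)}
carrier o mm -1.3563476417681846 lat -0.25924092178313957 F along -6.766139648932582 lat 0.9031160771099124 z -0.5659851159964691 tz [-0.96432991  0.55455487  0.10065986]
```

The carrier is sliding at a steady 6.5 N, so I keep going in small steps until the force rises.

Request:
jog_arm([
  [-1,[0.0003,0,0],[0,0,0]],
  [-1,[0.0005,0,0],[0,0,0]],
  [-1,[0.0005,0,0],[0,0,0]],
])

```text
time: 13.88
tool_pos: [0.5483, 0.0545, 0.0378]
tool_rot: [3.14, 0.002, 1.29]
contact_force: [-3.2, -6.8, 0.2]
opening: 0.0135
```

```bash
python3 -c "
from h import *
stg();pic(8)"
```

```text
{'time': np.float64(13.8833), 'qpos': array([-0.039 ,  0.6061,  1.6761, -0.0024,  0.8586,  0.2436]), 'tool_pos': array([0.5483, 0.0545, 0.0378]), 'tool_rot': array([3.1404e+00, 1.6000e-03, 1.2899e+00]), 'contact_force': array([-3.1641, -6.7644,  0.2227]), 'opening': np.float64(0.0135)}
carrier o mm -0.999686559606569 lat -0.26053139721452273 F along -7.3765087964392855 lat 1.1641077699166869 z 0.22269032279118114 tz [-1.08410438  0.57546237  0.07398183]
```

Request:
jog_arm([
  [-1,[0.0003,0,0],[0,0,0]],
  [-1,[0.0005,0,0],[0,0,0]],
  [-1,[0.0005,0,0],[0,0,0]],
])

```text
time: 14.18
tool_pos: [0.5484, 0.0549, 0.0378]
tool_rot: [3.14, 0.002, 1.29]
contact_force: [-2.4, -7.8, 0.7]
opening: 0.0137
```

```bash
python3 -c "
from h import *
stg()
r=[]
for i in (0,5,6,7,8):
    im=load('scene',i)['img'][:,:,::-1]; a=cv2.resize(im[160:186,318:348],None,fx=8,fy=8,interpolation=cv2.INTER_CUBIC); r.append(np.clip(a*1.5,0,255).astype('uint8'))
r.append(r[0]*0)
cv2.imwrite('pics/cmp8.png',np.vstack([np.hstack(r[:3]),np.hstack(r[3:])]))"
```

```text
{'time': np.float64(14.1833), 'qpos': array([-0.0382,  0.6063,  1.6756, -0.0026,  0.8589,  0.2445]), 'tool_pos': array([0.5484, 0.0549, 0.0378]), 'tool_rot': array([3.1404e+00, 1.7000e-03, 1.2898e+00]), 'contact_force': array([-2.4336, -7.7691,  0.6981]), 'opening': np.float64(0.0137)}
carrier o mm -0.5950066437093032 lat -0.2715285396412122 F along -8.13927581160047 lat 0.18366353550196785 z 0.6981107346530604 tz [-1.15338755  0.58616007  0.01165953]
```

View pics/cmp8.png

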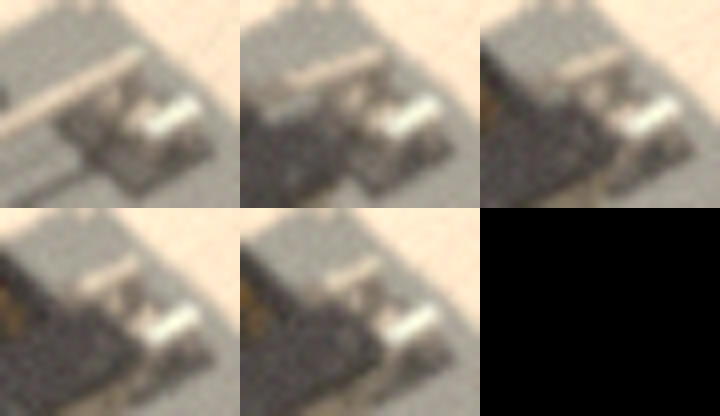

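Request:
jog_arm([
  [-1,[0.0003,0,-0.0002],[0,0,0]],
  [-1,[0.0005,0,-0.0003],[0,0,0]],
  [-1,[0.0005,0,-0.0003],[0,0,0]],
])

```text
time: 14.43
tool_pos: [0.5486, 0.0555, 0.0378]
tool_rot: [3.141, 0.002, 1.29]
contact_force: [-1.9, -6.9, -2.3]
opening: 0.0141
```

```bash
python3 -c "
from h import *
stg()"
```

```text
{'time': np.float64(14.4333), 'qpos': array([-0.0372,  0.6066,  1.675 , -0.0024,  0.8594,  0.2454]), 'tool_pos': array([0.5486, 0.0555, 0.0378]), 'tool_rot': array([3.1405e+00, 1.6000e-03, 1.2897e+00]), 'contact_force': array([-1.8535, -6.8796, -2.2778]), 'opening': np.float64(0.0141)}
carrier o mm 0.012081493009487992 lat -0.24641198840507755 F along -7.1237768068880625 lat -0.1270322152273847 z -2.277837571246295 tz [-1.10259284  0.44305172  0.01113012]
```

Request:
jog_arm([
  [-1,[0.0003,0,0],[0,0,0]],
  [-1,[0.0005,0,0],[0,0,0]],
  [-1,[0.0005,0,0],[0,0,0]],
])

```text
time: 14.68
tool_pos: [0.5486, 0.0555, 0.0379]
tool_rot: [3.141, 0.002, 1.29]
contact_force: [-3.4, -8.4, -1.2]
opening: 0.0139
```

```bash
python3 -c "
from h import *
stg()"
```

```text
{'time': np.float64(14.6833), 'qpos': array([-0.0367,  0.6067,  1.6745, -0.0032,  0.86  ,  0.2463]), 'tool_pos': array([0.5486, 0.0555, 0.0379]), 'tool_rot': array([3.1406e+00, 2.3000e-03, 1.2899e+00]), 'contact_force': array([-3.4124, -8.3554, -1.1547]), 'opening': np.float64(0.0139)}
carrier o mm 0.07611111213258817 lat -0.28168553387134526 F along -8.974007234549035 lat 0.9614515542989811 z -1.1547292873185384 tz [-1.44593417  0.51685997 -0.0129691 ]
```

Request:
jog_arm([
  [-1,[0.0002,0,0],[0,0,0]],
  [-1,[0.0004,0,0],[0,0,0]],
  [-1,[0.0004,0,0],[0,0,0]],
])

```text
time: 14.93
tool_pos: [0.5486, 0.0556, 0.0379]
tool_rot: [3.141, 0.003, 1.29]
contact_force: [-3.1, -9.5, -1.0]
opening: 0.014
```

```bash
python3 -c "
from h import *
stg()"
```

```text
{'time': np.float64(14.9333), 'qpos': array([-0.0364,  0.6068,  1.6741, -0.0037,  0.8605,  0.2471]), 'tool_pos': array([0.5486, 0.0556, 0.0379]), 'tool_rot': array([3.1407e+00, 2.7000e-03, 1.2898e+00]), 'contact_force': array([-3.1394, -9.4628, -1.0383]), 'opening': np.float64(0.014)}
carrier o mm 0.1348617584651969 lat -0.27414967912872407 F along -9.962280467804115 lat 0.3921115770448888 z -1.038251014012575 tz [-1.72163061  0.658361   -0.04830773]
```

The carrier stopped at o ≈ +0.1 while the force rose, 2.3 mm after the drop: the tab is on the finger. I'll relax the push and check before releasing.

Request:
jog_arm([
  [-1,[-0.0005,0,0],[0,0,0]],
  [-1,[-0.001,0,0],[0,0,0]],
  [-1,[-0.0015,0,0.0002],[0,0,0]],
  [-1,[-0.0015,0,0.0002],[0,0,0]],
])

```text
time: 15.27
tool_pos: [0.5486, 0.0555, 0.0377]
tool_rot: [3.14, 0.001, 1.29]
contact_force: [-1.6, -5.8, -2.7]
opening: 0.0138
```

```bash
python3 -c "
from h import *
stg()"
```

```text
{'time': np.float64(15.2667), 'qpos': array([-3.7700e-02,  6.0640e-01,  1.6756e+00, -1.2000e-03,  8.5840e-01,
        2.4430e-01]), 'tool_pos': array([0.5486, 0.0555, 0.0377]), 'tool_rot': array([3.1403e+00, 6.0000e-04, 1.2895e+00]), 'contact_force': array([-1.5975, -5.836 , -2.7146]), 'opening': np.float64(0.0138)}
carrier o mm -0.001670722843270106 lat -0.24409109781950594 F along -6.0500846689313565 lat -0.08357062058197447 z -2.71457187395037 tz [-0.94792429  0.32419678  0.00323842]
```

Relax a bit more, then open. Full opening isn't needed, since ~50 mm clears the 14 mm tab.

Request:
jog_arm([
  [-1,[-0.0005,0,0],[0,0,0]],
  [-1,[-0.001,0,0.0002],[0,0,0]],
  [-1,[-0.001,0,0.0002],[0,0,0]],
  [-1,[-0.001,0,0.0002],[0,0,0]],
])

```text
time: 15.6
tool_pos: [0.5485, 0.0554, 0.0377]
tool_rot: [3.14, -0.0, 1.29]
contact_force: [0.4, -1.6, -1.5]
opening: 0.0137
```

```bash
python3 -c "
from h import *
stg()"
```

```text
{'time': np.float64(15.6), 'qpos': array([-3.8400e-02,  6.0610e-01,  1.6765e+00,  1.0000e-04,  8.5720e-01,
        2.4250e-01]), 'tool_pos': array([0.5485, 0.0554, 0.0377]), 'tool_rot': array([ 3.1399e+00, -5.0000e-04,  1.2899e+00]), 'contact_force': array([ 0.3746, -1.5643, -1.4866]), 'opening': np.float64(0.0137)}
carrier o mm -0.052278564425706914 lat -0.2073380780340418 F along -1.3990411846877606 lat -0.7937206263374276 z -1.4865888392944127 tz [-0.29877206 -0.17684973  0.02941158]
```

Nearly force-free. Release.

Request:
jog_arm([
  [-0.6,[0,0,0],[0,0,0]],
  [-0.3,[0,0,0],[0,0,0]],
  [0.1,[0,0,0],[0,0,0]],
  [0.1,[0,0,0],[0,0,0]],
  [0.1,[0,0,0],[0,0,0]],
  [0.1,[0,0,0],[0,0,0]],
  [0.1,[0,0,0],[0,0,0]],
  [0.1,[0,0,0],[0,0,0]],
])

```text
time: 16.27
tool_pos: [0.5478, 0.0553, 0.0374]
tool_rot: [3.142, 0.0, 1.29]
contact_force: [0.1, 0.7, -0.0]
opening: 0.0501
```

Request:
jog_arm([
  [0.1,[0,0,-0.01],[0,0,0]],
  [0.1,[0,0,-0.03],[0,0,0]],
  [0.1,[0,0,-0.06],[0,0,0]],
  [0.1,[0,0,-0.09],[0,0,0]],
  [0.1,[0,0,-0.12],[0,0,0]],
  [0.1,[-0.03,0,-0.14],[0,0,0]],
  [0.1,[-0.07,0,-0.15],[0,0,0]],
  [0.1,[-0.11,0,-0.15],[0,0,0]],
  [0.1,[-0.15,0,-0.15],[0,0,0]],
  [0.1,[-0.19,0,-0.15],[0,0,0]],
  [0.1,[-0.22,0,-0.15],[0,0,0]],
  [0.1,[-0.22,0,-0.15],[0,0,0]],
])

```text
time: 17.27
tool_pos: [0.4854, -0.1609, 0.1883]
tool_rot: [3.14, 0.002, 1.285]
contact_force: [0.9, -1.3, -1.1]
opening: 0.0502
```

```bash
python3 -c "
from h import *
show();pic(9)
from cell import eyes
c=eyes.read_camera('top');np.savez('top9.npz',**c)
cv2.imwrite('pics/top9.png',np.clip(cv2.resize(c['img'][150:265,240:380,::-1],None,fx=5,fy=5,interpolation=cv2.INTER_CUBIC)*1.5,0,255).astype('uint8'))
cv2.imwrite('pics/top9f.png',c['img'][:,:,::-1])
"
```

```text
{'time': np.float64(17.2667), 'qpos': array([-0.4688,  0.3516,  1.6224, -0.002 ,  1.166 , -0.1821]), 'tool_pos': array([ 0.4854, -0.1609,  0.1883]), 'tool_rot': array([3.1404e+00, 2.1000e-03, 1.2849e+00]), 'contact_force': array([ 0.9249, -1.3281, -1.0765]), 'opening': np.float64(0.0502)}
```

View pics/scene9.png

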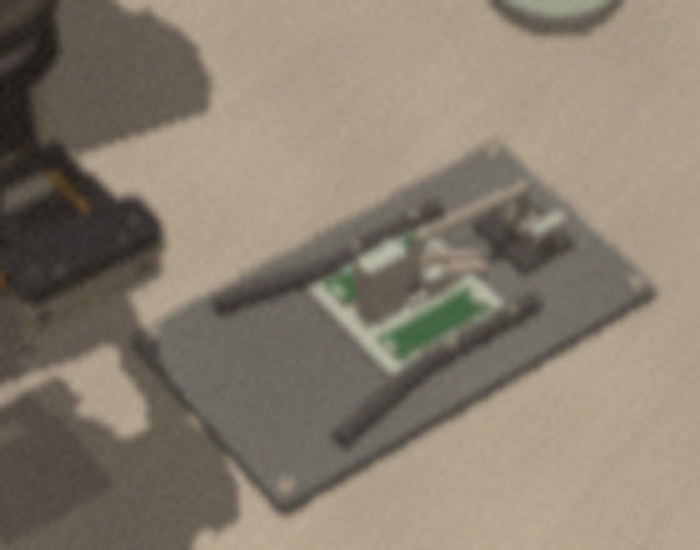

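View pics/top9.png

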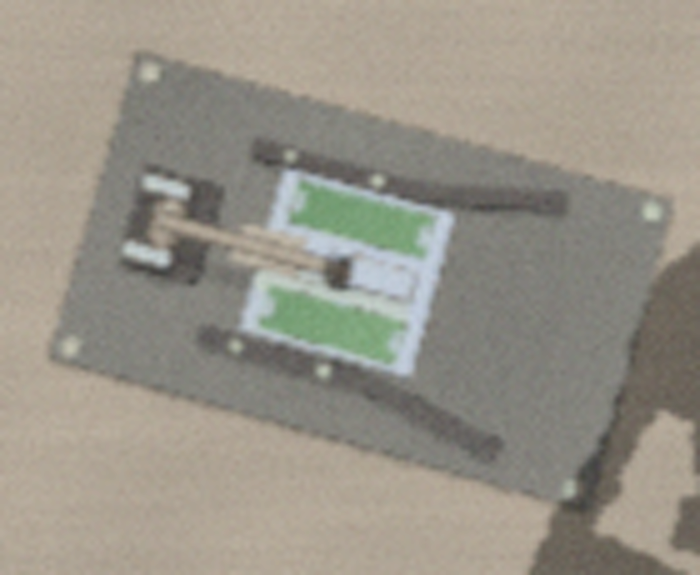

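The top view shows the carrier square between the rails, with the toe (340,272) directly against the tab (380,280). A depth check on finger height: at rest vs now.

```bash
python3 -c "
from h import *
for i in (0,9):
    c=load('top',i); z=c['range_z'];v,u=np.mgrid[0:400,0:640];K=c['camera_matrix']
    p=np.stack([(u-K[0,2])/K[0,0]*z,(v-K[1,2])/K[1,1]*z,z],-1)@c['T'][:3,:3].T+c['T'][:3,3]
    q=p[...,:2]-so; a=q@sd*1e3;b=q@sn*1e3;h=p[...,2]*1e3
    for x in range(-12,80,6):
        m=(abs(a-x)<3)&(abs(b)<(3))&(z>0)
        print(i,x,np.round(np.percentile(h[m],[50,85]),1) if m.any() else None)
    if i==9:
        m=(h>62)&(h<78)&(abs(b)<12)&(a<0)&(a>-60); print('tab x',a[m].min(),a[m].max(),'lat',b[m].mean(), m.sum())
" ; 
```

```text
0 -12 [12.1 12.7]
0 -6 [29.5 31.9]
0 0 [51.8 60.7]
0 6 [62.9 63.8]
0 12 [63.7 65.5]
0 18 [64.7 65.5]
0 24 [64.3 65.3]
0 30 [62.1 63.4]
0 36 [64.1 64.9]
0 42 [61.9 64.4]
0 48 [63.6 64.4]
0 54 [64.5 64.9]
0 60 [65.  65.8]
0 66 [61.7 62.3]
0 72 [63.8 65.4]
0 78 [63.  63.4]
9 -12 [69.9 71.8]
9 -6 [56.7 70.9]
9 0 [54.9 61.7]
9 6 [69.8 70.6]
9 12 [68.4 69.6]
9 18 [68.8 69.3]
9 24 [68.8 70.3]
9 30 [67.6 68.3]
9 36 [68.  68.2]
9 42 [66.2 67.5]
9 48 [65.8 66.8]
9 54 [66.4 67.6]
9 60 [65.9 66.1]
9 66 [64.5 66.5]
9 72 [64.3 64.8]
9 78 [62.4 64.9]
tab x -37.13755125267453 -7.663478720634107 lat -2.0604375719471615 76
```

View pics/top9f.png

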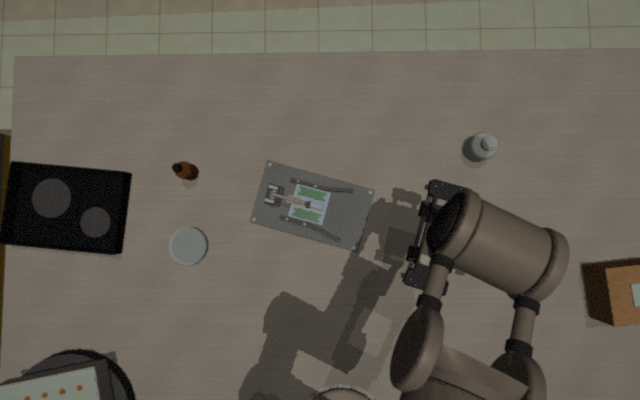

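Finger height rises about 6 mm over 80 mm compared with rest, or about 0.07 rad, which is the "down in slot" value. The bystanders haven't moved. I'm handing in.

```bash
python3 -c "
from cell import job
print(job.hand_in())"
```

```text
the job is handed in; nothing more can be done
None
```

The carrier is home on the loading stage with the finger down in its slot, and I handed the job in at about 17.4 s of the 58 s limit.

I picked the carrier up by its tab, set it down at the entry point between the flared rails, and slid it in with the wedge leading. Pushing the wedge under the finger took about 14 N for most of the way, then 6 N along the land. I felt the toe drop when the carrier's origin was at about stage x = -2 mm. I then crept forward 2.3 mm until the tab met the finger at about x = 0. There the carrier stopped and the push rose to 10 N, so I backed the force off to about 1.4 N, opened the gripper and withdrew.

**Last checks:**
- **Finger:** depth readings put its angle at about 0.07 rad, the value given for down in the slot. The top view shows the toe right at the tab, and the depth readings put the tab's front face at stage x ≈ -7.7 mm.
- **Surroundings:** the carrier sits square between the rails. The jar, dropper bottle and dish look unmoved in the top view, and the arm is clear of everything.

**Readings that disagreed or stood out:**
- **Wedge push:** the wrist force briefly reached about 20.5 N early on the wedge, because I was also pressing the carrier onto the bed. I estimate 15–17 N of that was on the finger, under the 20 N limit but not measured directly. Easing the downward pressure brought it to about 14 N.
- **Sideways force:** a side load of up to about 6 N appeared near the end, and I relieved it before releasing.
- **Tab position:** depth readings put the tab about 2 mm off the stage's centre line, but the tool position at release was only 0.2 mm off. That is within the 2 mm camera calibration, and I did not look into it further.

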